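# Set the nailmaker's tools on their outlined pads

### The arm

A 6-joint arm with a two-finger parallel gripper is mounted at the origin on the work surface. World frame = base frame: x ahead of the robot, y to its left, z up, the work surface at z = 0. Lengths are in m, angles in degrees, forces in N, time in s.
With the tool pointing down it reaches from about 0.25 to 0.725 m from the base axis. Payload 9.7 kg.
Tool frame: the origin (TCP) lies at the very end of the fingers, on their centre line; the grasp point (between the pads) lies 19 mm behind it; z points along the fingers, y is the line along which they close (so a half turn about z gives the same grasp; the last joint's range is limited). The gripper opens to 85 mm and grips with 20 to 120 N. Pads are 22 mm wide; open, the fingers measure 114 mm over their backs; the gripper's body (76 mm by 85 mm) begins 54 mm behind the grasp point. The pads swing forward as they close: fully open they stand 13 mm farther back than shut.
Start: joints at [-73.625, 4.979, 10.078, 95.1, 0, 90], TCP at [0.155, -0.528, 0.231] pointing down, gripper open.
Joint ranges: [-179.16, 179.16], [-48.56, 103.87], [-65.8, 70.77], [-126.05, 130.52], [-82.76, 87.17], [-180, 180]. Speed limits (degrees/s): [127.2, 127.2, 147.25, 180, 180, 180].

### API

Orientations are given as [roll, pitch, yaw] about the fixed x, y, z axes, in that order (R = Rz(yaw) Ry(pitch) Rx(roll)).
In Python, from workcell import bot, viewer, finder gives the robot as it stands. The module is installed in compiled form; this text tells all that it offers.
- The arm moves only by the shell command python3 -m inch 'ROWS' [FORCE]. ROWS is JSON, a list that holds one entry, the list of rows, each a list of 7 numbers: the opening in per cent of the stroke, from 0 (shut) to 100 (fully open), then the shift along the tool's x, y, z in mm, then the turn, a rotation vector about the tool's x, y, z in degrees. In form: [[[grip, tx, ty, tz, ax, ay, az], ...]]. A call has 1 to 8 rows; each row shifts and turns the commanded pose from where the row before left it, along the tool's axes as they then stand; what a row does not reach is not made up. A row lasts 1/8 s, in which the tool goes at most 62.5 mm and 10.7 degrees, less where a joint would pass 70% of its speed; a pose out of reach is approached as far as the arm can. A call with a gripper value outside its range is refused whole. The fingers move at their own pace and stop on an object; FORCE is the grip in N (left out, the last holds). Time passes only in rows, so rows that do not move let the fingers close. It gives the time, the measured TCP pose, the force, the opening and the grip force at its end, in the units of the state.
- bot.get_obs(): the state, without advancing time (a new reading comes with each control period).
- viewer.camera(name): name is "side" or "top" or "wrist"; returns a dict with "pixels" (384x512x3 uint8, red, green, blue), "vfov" (degrees; the focal length in pixels is half the picture's height over the tangent of half this angle, whatever the lens; pixels are square), "cx", "cy" (the principal point, pixels), "R" (3x3) and "t" (3): a world point X has camera coordinates R X + t. Camera axes: x right, y down, z forward; pixel columns grow to the right and rows downward; lengths in m; the calibration is good to about 2 mm. A picture is of the moment at which its call begins. There is no depth.
- bot.job_done(): hands the job in; it is judged then, once.
Trained networks look in the newest picture that a camera, given by its name, has taken for a name from the list of things; names that differ only in an ending like _2 or _b are one class to them, and where a whole thing is asked for, a point or a joint stands for the part that bears it (a point fixed in the world has none). Each returns a list of dicts, best first, with "conf" (0 to 1); they miss things now and then, are a little off and sometimes report something else, mostly with a low value. They report only what shows in the picture. A call takes as long as a camera call. They do not tell look-alikes from the thing itself.
- finder.outline_of(camera, thing): "pixels" (384x512 bool, what is visible of it) and "extent" ([centre column, centre row, width, height] in pixels, round what is visible of it).
- finder.mark_of(camera, thing): "position" ([column, row] in pixels: a listed point, or the origin of a listed thing).
The state is a dict: "time": time; "q": joint angles; "qd": joint speeds; "joint_efforts": joint torques, N m; "ee_pos": TCP position; "tcp_rot": TCP orientation; "wrist_force": force on the tool from outside, world axes, zero at the start; "torque": the same for the moment, N m; "opening": finger opening in m; "grasp_force": force on a finger pad.
Only numpy, scipy, OpenCV 4.12 (cv2) and the standard library are available. Lean on these libraries where they do the work, as an engineer would, in place of code of your own. Each camera call takes 0.05 s, during which the arm holds its last target. There are 200 camera calls.

### The job

Get the nailmaker's bench ready for the next batch: lay the nail header, the large oak wedge, the small oak wedge and the brass-knobbed depth stop each on the leather pad that carries its outline. Each must lie flat (the depth stop standing upright), centred on its outline and the same way round as it, and be let go. Leave the copper ladle and the iron nail anvil where they are.

Things in the scene. Friction and masses are not known exactly. Their poses are not given: they have to be found in the camera images.
- header: Nail header, loose, lying flat on the bench: blued-steel bar 20 mm wide and 14 mm thick with a 36 mm round head at its +x end; 130 mm long overall, about 0.25 kg. Origin on the underside, 20 mm from mid-length towards the head: head centre at x = +27 mm, extreme ends at x = +45 and -85 mm. x along the bar, z up. The plain bar at x = -15 mm is a good place to grip, across y.
- big_wedge: Large oak wedge, loose, lying on the bench: 110 mm long, 26 mm high, tapering in plan from 36 mm wide at its +x end to 16 mm at its -x end, about 0.1 kg. Origin on the underside, on the centre line, 18 mm from mid-length towards the broad end (ends at x = +37 and -73 mm). z up. Grip across y at or near the origin, where it is about 29 mm wide.
- small_wedge: Small oak wedge, loose, lying on the bench: 76 mm long, 22 mm high, tapering in plan from 28 mm wide at its +x end to 12 mm at its -x end, about 0.05 kg. Origin on the underside, on the centre line, 12 mm from mid-length towards the broad end (ends at x = +26 and -50 mm). z up. Grip across y at or near the origin, where it is about 23 mm wide.
- depth_stop: Depth stop, loose, standing on the bench: round dark steel base 54 mm diameter and 14 mm thick, 12 mm steel post, a collar 34 to 48 mm up with a short arm reaching 30 mm out along +x, and on top a brass knob 26 mm in diameter from 78 to 100 mm up (grip it there). About 0.35 kg. Origin: centre of the base's underside; z up. Its turn about z does not matter.
- header_pad: Fixed dark brown leather pad, 154 x 56 mm, 6 mm thick, lying on the bench, with the outline of the nail header (bar with round head) inlaid flush in cream. Origin: centre of its underside (top face at +6 mm); z up. The outline is centred on the pad with the head at +x, so a well-laid header has its x axis along the pad's +x and its origin at x = +20 mm, y = 0 of the pad.
- big_wedge_pad: Fixed dark brown leather pad, 134 x 58 mm, 6 mm thick, lying on the bench, with the tapered outline of the large wedge (114 mm long) inlaid flush in cream. Origin: centre of its underside (top face at +6 mm); z up. The outline is centred on the pad with the broad end at +x, so a well-laid wedge has its x axis along the pad's +x and its origin at x = +18 mm, y = 0 of the pad.
- small_wedge_pad: Fixed dark brown leather pad, 98 x 48 mm, 6 mm thick, lying on the bench, with the tapered outline of the small wedge (80 mm long) inlaid flush in cream. Origin: centre of its underside (top face at +6 mm); z up. The outline is centred on the pad with the broad end at +x, so a well-laid wedge has its x axis along the pad's +x and its origin at x = +12 mm, y = 0 of the pad.
- stop_pad: Fixed dark brown leather pad, 78 x 78 mm, 6 mm thick, lying on the bench, with a round 60 mm disc, the outline of the depth stop's base, inlaid flush in cream. Origin: centre of its underside (top face at +6 mm); z up. The disc is centred on the pad.
- ladle: Copper quench ladle, loose bystander: open bowl 84 mm across and 36 mm high with a dark steel handle reaching 220 mm out along +x, at most 45 mm high. Origin: centre of the bowl's underside. To be left alone.
- anvil: Squat cast iron nail anvil block, loose but heavy (7 kg) bystander: 120 x 110 mm, 100 mm high. Origin: centre of its underside. To be left alone.
Mind the look-alikes: they are no part of the job. Leave any red look-alike of the big_wedge alone. There is more than one size of the depth_stop; the one meant has the size given above.

How it is judged (in metres and radians):
At the end, for the whole second after the job is handed in: Header and wedges lie flat on their own pads, same way round as the outline, within 12 mm (small wedge 11) of it along and across and 0.21 rad in direction; the depth stop stands upright within 12 mm of its disc's centre; tilt under 0.08 rad; all at rest (x of header in the frame of header_pad between 0.008 and 0.032 m and y of header in the frame of header_pad between -0.012 and 0.012 m and x of header_pad in the frame of header below -0.008 m and angle between the x axis of header and the x axis of header_pad, either way round below 0.21 rad and z of header in the frame of header_pad between 0.003 and 0.01 m and angle between each of header, big_wedge, small_wedge, depth_stop's own z axis and vertical below 0.08 rad and linear speed of each of header, big_wedge, small_wedge, depth_stop below 0.02 m/s and x of big_wedge in the frame of big_wedge_pad between 0.006 and 0.03 m and y of big_wedge in the frame of big_wedge_pad between -0.012 and 0.012 m and x of big_wedge_pad in the frame of big_wedge below -0.006 m and angle between the x axis of big_wedge and the x axis of big_wedge_pad, either way round below 0.21 rad and z of big_wedge in the frame of big_wedge_pad between 0.003 and 0.01 m and x of small_wedge in the frame of small_wedge_pad between 0.001 and 0.023 m and y of small_wedge in the frame of small_wedge_pad between -0.011 and 0.011 m and x of small_wedge_pad in the frame of small_wedge below -0.001 m and angle between the x axis of small_wedge and the x axis of small_wedge_pad, either way round below 0.21 rad and z of small_wedge in the frame of small_wedge_pad between 0.003 and 0.01 m and horizontal distance between depth_stop and stop_pad below 0.012 m and z of depth_stop in the frame of stop_pad between 0.003 and 0.01 m); the robot touches nothing.
It fails at once if the copper ladle is moved more than 25 mm (distance of ladle from where it was at the start of the episode above 0.025 m).
It fails at once if the anvil is moved more than 20 mm (distance of anvil from where it was at the start of the episode above 0.02 m).
It also fails if it takes over 118 s, if anything falls off the work surface, if the arm or the gripper's body presses on something with over 40 N, if the wrist force passes 120 N, or if a joint passes its speed limit or range.

## Working session

There is one attempt and no reset: what is moved stays moved. The work goes in short steps, Python scripts to look and compute and a shell command to move; the robot and the scene stay as the last step left them, time stands still between calls to the robot, and variables do not carry over. Pictures are saved under pics/ and viewed, at most 14 in all, crops included, and the job is handed in when it is done.

```bash
mkdir -p pics; ls; python3 - <<'E'
from workcell import bot,viewer,finder
import cv2
o=bot.get_obs(); print({k:o[k] for k in('time','ee_pos','tcp_rot','opening')})
for n in('top','side'):
    c=viewer.camera(n); cv2.imwrite(f'pics/{n}0.png',cv2.resize(c['pixels'][:,:,::-1],(800,600),interpolation=cv2.INTER_CUBIC)); print(n,c['vfov'],c['cx'],c['cy'],c['R'],c['t'])
    for t in 'header big_wedge small_wedge depth_stop header_pad big_wedge_pad small_wedge_pad stop_pad ladle anvil'.split():
        print(t,[(round(d['conf'],2),[round(float(v)) for v in d['extent']]) for d in finder.outline_of(n,t)],[(round(d['conf'],2),[round(float(v),1) for v in d['position']]) for d in finder.mark_of(n,t)])
E
```

```text
pics
{'time': 0.0, 'ee_pos': array([ 0.15497697, -0.5274757 ,  0.23057219]), 'tcp_rot': array([-1.79924233e+02,  9.81296486e-06,  1.63737347e+01]), 'opening': 0.0853707291526924}
top 57.92525197591034 256.541848692677 194.08131179205188 [[ 0.00472271 -0.9998245   0.01812889]
 [-0.9849707  -0.00778117 -0.17254614]
 [ 0.17265692 -0.01704154 -0.98483459]] [-0.02210246  0.4989156   1.15022698]
header [(0.53, [283, 161, 9, 36])] [(0.61, [282.2, 155.3])]
big_wedge [(0.76, [143, 155, 9, 32]), (0.53, [180, 156, 18, 30]), (0.22, [392, 183, 22, 68])] [(0.83, [142.7, 162.6]), (0.8, [176.4, 153.1])]
small_wedge [(0.56, [222, 162, 10, 20])] [(0.59, [223.5, 159.3])]
depth_stop [(0.86, [293, 249, 25, 25]), (0.66, [283, 217, 16, 18])] [(0.77, [279.9, 217.0]), (0.68, [294.9, 247.4]), (0.42, [329.6, 159.2])]
header_pad [(0.94, [330, 159, 33, 41])] [(0.76, [328.7, 157.8]), (0.41, [225.6, 212.2])]
big_wedge_pad [(0.97, [175, 213, 28, 39])] [(0.93, [171.5, 216.0])]
small_wedge_pad [(0.82, [226, 213, 25, 26])] [(0.94, [228.1, 214.4])]
stop_pad [(0.86, [337, 219, 25, 21]), (0.21, [391, 182, 27, 71])] [(0.8
[... 474 characters left out ...]
 22])] [(0.92, [154.7, 310.7]), (0.56, [164.8, 264.5])]
small_wedge [(0.61, [200, 216, 25, 21])] [(0.72, [194.6, 214.2])]
depth_stop [(0.96, [316, 161, 22, 45]), (0.6, [280, 165, 21, 33])] [(0.67, [281.0, 176.7]), (0.67, [314.0, 174.4])]
header_pad [(0.61, [285, 142, 24, 11]), (0.59, [228, 141, 44, 21]), (0.51, [280, 165, 18, 31])] [(0.87, [225.3, 139.2])]
big_wedge_pad [(0.77, [254, 278, 59, 35])] [(0.73, [250.7, 279.8])]
small_wedge_pad [(0.61, [267, 220, 44, 16])] [(0.6, [265.8, 220.6]), (0.48, [225.7, 136.8])]
stop_pad [(0.7, [286, 146, 24, 14])] [(0.55, [286.0, 144.3])]
ladle [(0.8, [262, 112, 58, 16])] [(0.58, [282.3, 117.7])]
anvil [(0.93, [218, 355, 69, 58])] [(0.64, [222.8, 372.1])]
```

View pics/top0.png

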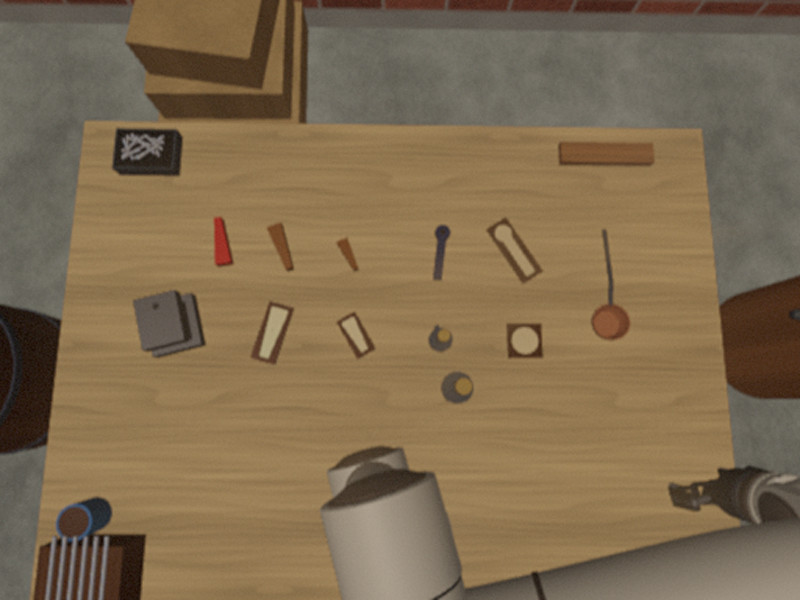

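View pics/side0.png

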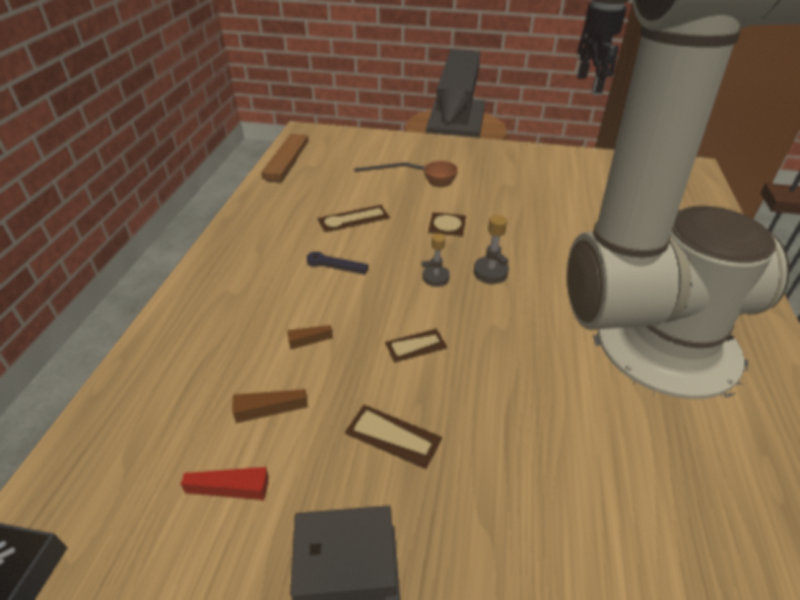

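Top view (800×600): header (441,250), brown big wedge (281,247), red look-alike (222,242), small wedge (348,254). The pads are at (515,250), (272,333), (355,335) and (525,340). There are two depth stops, small at (440,338) and big at (457,387). With the 78 mm pad ≈ 36 px, the small base (~25 px) ≈ 54 mm and the other ≈ 71 mm, so the small one at (440,338) fits. I'll confirm that in a crop.

```bash
cat > lib.py <<'E'
import numpy as np, cv2
from scipy.optimize import minimize
from workcell import bot,viewer,finder
def cal(c):
    f=c['pixels'].shape[0]/2/np.tan(np.radians(c['vfov'])/2)
    return np.array([[f,0,c['cx']],[0,f,c['cy']],[0,0,1]]),np.array(c['R']),np.array(c['t'])
def proj(c,P):
    K,R,t=cal(c); X=(np.atleast_2d(P)@R.T+t)@K.T; return X[:,:2]/X[:,2:]
def back(c,uv,z):
    K,R,t=cal(c); o=-R.T@t; d=R.T@np.linalg.inv(K)@[*uv,1]; return o+d*(z-o[2])/d[2]
def rect(x0,x1,w0,w1): return [(x0,-w0/2),(x1,-w1/2),(x1,w1/2),(x0,w0/2)]
def circ(x,r): return [(x+r*np.cos(a),r*np.sin(a)) for a in np.linspace(0,6.28,24)]
# parts: (polygon mm, z0, z1); object frames
M={'header':[(rect(-85,27,20,20),0,14),(circ(27,18),0,14)],
'big_wedge':[(rect(-73,37,16,36),0,26)],'small_wedge':[(rect(-50,26,12,28),0,22)],
'header_pad':[(rect(-77,77,56,56),0,6)],'big_wedge_pad':[(rect(-67,67,58,58),0,6)],
'small_wedge_pad':[(rect(-49,49,48,48),0,6)],'stop_pad':[(rect(-39,39,78,78),0,6)],
'depth_stop':[(circ(0,27),0,14),(circ(0,6),0,78),(circ(0,13),78,100),(rect(0,30,8,8),34,48)],
# cream inlays
'header_pad_in':[(rect(-67,47,23,23),6,6),(circ(47,20),6,6)],'big_wedge_pad_in':[(rect(-57,57,18,38),6,6)],
'small_wedge_pad_in':[(rect(-40,40,14,30),6,6)],'stop_pad_in':[(circ(0,30),6,6)]}
def hulls(c,name,p,z=0):
    x,y,a=p; out=[]; ca,sa=np.cos(a),np.sin(a)
    for poly,z0,z1 in M[name]:
        q=np.array(poly)/1000; w=np.c_[x+ca*q[:,0]-sa*q[:,1],y+sa*q[:,0]+ca*q[:,1]]
        P=np.r_[np.c_[w,np.full(len(w),z+z0/1000)],np.c_[w,np.full(len(w),z+z1/1000)]]
        out.append(cv2.convexHull(proj(c,P).astype(np.float32)))
    return out
S=4
def render(c,name,p,z,box):
    x0,y0,x1,y1=box; m=np.zeros(((y1-y0)*S,(x1-x0)*S),np.uint8)
    for h in hulls(c,name,p,z):
        cv2.fillConvexPoly(m,np.round(((h-[x0-.5,y0-.5])*S*16)).astype(np.int32),255,shift=4)
    return cv2.resize(m,(x1-x0,y1-y0),interpolation=cv2.INTER_AREA)/255.
def fit(c,name,mask,z=0,yaw=None):
    ys,xs=np.nonzero(mask); H,W=mask.shape
    box=(max(xs.min()-12,0),max(ys.min()-12,0),min(xs.max()+13,W),min(ys.max()+13,H))
    t=mask[box[1]:box[3],box[0]:box[2]].astype(float)
    g=back(c,(xs.mean(),ys.mean()),z); best=None
    for a in (np.radians(np.arange(0,360,45)) if yaw is None else [yaw]):
        f=lambda p:np.abs(render(c,name,p,z,box)-t).sum()/t.sum()
        r=minimize(f,[g[0],g[1],a],method='Nelder-Mead',options=dict(initial_simplex=np.array([g[0],g[1],a])+np.array([[0,0,0],[.015,0,0],[0,.015,0],[0,0,.4]])-[.005,.005,.1],xatol=1e-4,fatol=1e-4))
        if best is None or r.fun<best.fun: best=r
    return best.x,best.fun
def draw(c,img,name,p,z=0,col=(0,255,0),k=1):
    for h in hulls(c,name,p,z): cv2.polylines(img,[np.round((h+.5)*k*16).astype(np.int32)],True,col,1,shift=4)
E
python3 - <<'E'
from lib import *
c=viewer.camera('top'); im=c['pixels']; big=cv2.resize(im[:,:,::-1],None,fx=4,fy=4,interpolation=cv2.INTER_CUBIC)
g=im.astype(int).sum(2)
for n in 'header big_wedge small_wedge header_pad big_wedge_pad small_wedge_pad stop_pad'.split():
    L=finder.outline_of('top',n)
    if n=='big_wedge':
        L=[d for d in L if abs(d['extent'][0]-180)<8]
    if not L: print(n,'none'); continue
    m=L[0]['pixels']
    p,e=fit(c,n,m); draw(c,big,n,p,k=4); print(n,np.round(p[:2],4),round(np.degrees(p[2])),round(e,2))
    if 'pad' in n:
        mm=cv2.dilate(m.astype(np.uint8),np.ones((3,3)))>0
        v=g[cv2.erode(m.astype(np.uint8),np.ones((3,3)))>0]; th=(np.percentile(v,5)+np.percentile(v,95))/2
        cm=(cv2.erode(m.astype(np.uint8),np.ones((3,3)))>0)&(g>th)
        p,e=fit(c,n+'_in',cm); draw(c,big,n+'_in',p,k=4,col=(255,0,0)); print('  in',np.round(p[:2],4),round(np.degrees(p[2])),round(e,2))
for q in([282,217],[293,249]): print(back(c,q,0.04))
cv2.imwrite('pics/fit0.png',cv2.resize(big[480:1040,480:1480],(800,448)))
k=cv2.resize(im[195:265,255:325,::-1],(560,560),interpolation=cv2.INTER_CUBIC); cv2.imwrite('pics/stops.png',k)
s=viewer.camera('side'); cv2.imwrite('pics/stops.png',np.hstack([cv2.resize(k,(390,390)),cv2.resize(s['pixels'][120:200,255:335,::-1],(390,390),interpolation=cv2.INTER_CUBIC)]))
E
```

```text
header [ 0.6449 -0.1105] 353 0.12
big_wedge [0.6487 0.2625] 382 0.1
small_wedge none
header_pad [ 0.6352 -0.2807] 33 0.09
  in [ 0.6359 -0.2812] 392 0.08
big_wedge_pad [0.4359 0.2713] 165 0.06
  in [0.4379 0.2711] -16 0.09
small_wedge_pad [0.4324 0.0834] 31 0.06
  in [0.4339 0.0826] 391 0.11
stop_pad [ 0.4236 -0.2977] 88 0.09
  in [ 0.4246 -0.2979] 277 0.07
[ 0.42085914 -0.10639281  0.04      ]
[ 0.31303348 -0.1426011   0.04      ]
```

View pics/fit0.png

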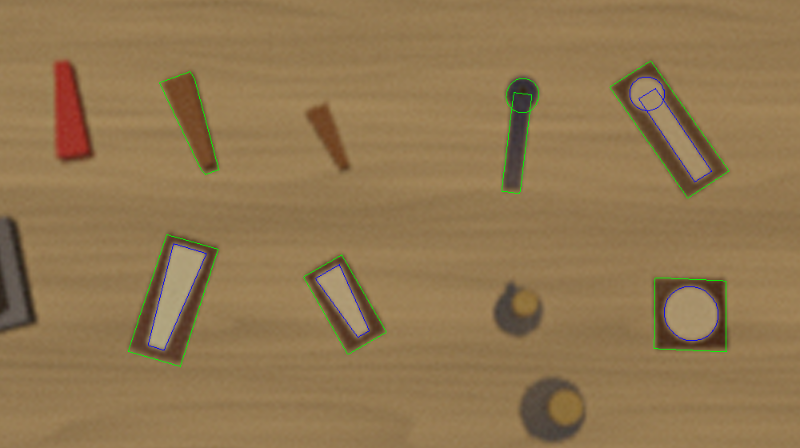

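View pics/stops.png

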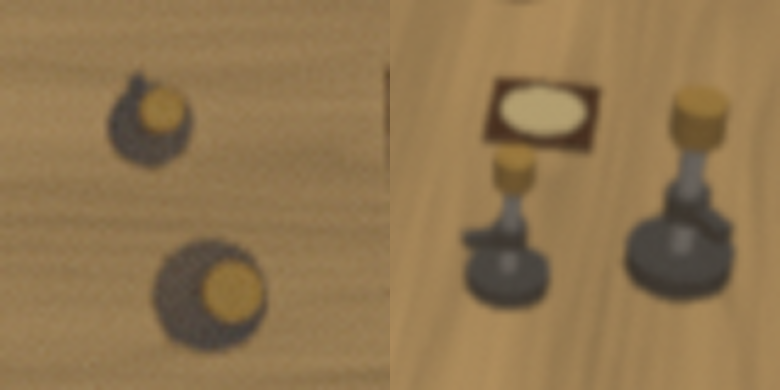

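The fits sit on the image edges. The crop shows the smaller stop at left-top (150,125), with a base 85 px across, against 115 px for the other at (210,295). Scaled by the 60 mm disc these are ≈53 mm and ≈70 mm, so the smaller one, world (0.42,-0.11), is meant. The brown wedge is the real big wedge, not the red one.

```bash
cat > go.py <<'E'
# go.py x y z yaw -> remaining turn az, then shift tx ty tz (mm) after that turn
import sys; from lib import *
x,y,z,yaw=map(float,sys.argv[1:5]); o=bot.get_obs(); p=o['ee_pos']; r,pi_,cy=o['tcp_rot']
az=-((yaw-cy+90)%180-90); a=np.radians(cy-az); dx,dy=x-p[0],y-p[1]
print('t %.2f az %.2f shift %.1f %.1f %.1f'%(o['time'],az,*(1000*np.array([np.cos(a)*dx+np.sin(a)*dy,np.sin(a)*dx-np.cos(a)*dy,p[2]-z]))),'pos',np.round(p,4),'rot',np.round(o['tcp_rot'],2),'open %.3f gf %.1f'%(o['opening'],o['grasp_force']),'F',np.round(o['wrist_force'],1),'q6 %.0f'%o['q'][5])
E
python3 - <<'E'
from lib import *
c=viewer.camera('top'); im=c['pixels'].astype(int)
hsv=cv2.cvtColor(c['pixels'],cv2.COLOR_RGB2HSV)
b=(im.sum(2)<0.78*np.median(im[150:260,130:340].sum(2)))
def reg(x0,y0,x1,y1):
    m=np.zeros(b.shape,np.uint8); m[y0:y1,x0:x1]=b[y0:y1,x0:x1]
    n,l,s,_=cv2.connectedComponentsWithStats(m); return l==1+np.argmax(s[1:,4])
for n,bx in(('small_wedge',(210,148,236,178)),('big_wedge',(167,138,195,180)),('header',(270,138,295,185))):
    p,e=fit(c,n,reg(*bx)); print(n,np.round(p[:2],4),round(np.degrees(p[2]),1),round(e,2))
for d in finder.outline_of('top','depth_stop'):
    if abs(d['extent'][1]-217)<10: p,e=fit(c,'depth_stop',d['pixels']); print('stop',p,e)
s=viewer.camera('side')
for d in finder.outline_of('side','depth_stop'):
    if d['extent'][0]<300: p,e=fit(s,'depth_stop',d['pixels']); print('stop side',p,e)
for d in finder.outline_of('side','small_wedge'):
    p,e=fit(s,'small_wedge',d['pixels']); print('sw side',p,e)
E
python3 go.py 0.633 -0.108 0.15 -7
```

```text
small_wedge [0.6271 0.1071] 25.3 0.19
big_wedge [0.6497 0.2604] 380.8 0.14
header [ 0.6478 -0.1102] 353.4 0.11
stop [ 0.42294099 -0.10537745  2.58666946] 0.06507843137254903
stop side [ 0.42522738 -0.10755102  0.70587597] 0.1142156862745098
sw side [0.6288853  0.10763462 6.7408259 ] 0.08827450980392157
t 2.80 az 23.37 shift 423.3 -474.8 81.3 pos [ 0.155  -0.5277  0.2313] rot [-180.     -0.     16.37] open 0.086 gf 0.0 F [ 0.8 -0.1 -0.7] q6 90
```

```bash
python3 -m inch '[[[100,0,0,0,0,0,8],[100,0,0,0,0,0,8],[100,0,0,0,0,0,7.4],[100,35,-39.5,0,0,0,0],[100,35,-39.5,0,0,0,0],[100,35,-39.5,0,0,0,0],[100,35,-39.5,0,0,0,0],[100,35,-39.5,0,0,0,0]]]' 60; python3 go.py 0.632 -0.108 0.15 -7
```

```text
time: 3.8
ee_pos: [0.354, -0.3518, 0.2314]
tcp_rot: [180.0, -0.0, -7.0]
wrist_force: [1.1, -1.0, -0.4]
opening: 0.0854
grasp_force: 0.0
t 3.80 az -0.04 shift 246.2 -275.9 81.4 pos [ 0.354  -0.3518  0.2314] rot [ 1.7998e+02 -2.0000e-02 -7.0400e+00] open 0.085 gf 0.0 F [ 1.1 -1.  -0.4] q6 142
```

```bash
python3 -m inch '[[[100,35,-39.5,0,0,0,0],[100,35,-39.5,0,0,0,0],[100,35,-39.5,0,0,0,0],[100,35,-39.5,0,0,0,0],[100,35,-39.5,10,0,0,0],[100,35,-39.5,20,0,0,0],[100,35,-39.5,20,0,0,0],[100,0,0,0,0,0,0]]]'; python3 go.py 0.632 -0.108 0.15 -7; cat > wl.py <<'E'
# wl.py out name[:z] ... : wrist view, fit dark/cream masks via network outlines
import sys; from lib import *
c=viewer.camera('wrist'); im=c['pixels']; big=cv2.resize(im[:,:,::-1],(800,600)).copy()
for a in sys.argv[2:]:
    n,_,z=a.partition(':'); z=float(z or 0)
    for d in finder.outline_of('wrist',n)[:2]:
        m=d['pixels'];
        if m.sum()<300: continue
        p,e=fit(c,n,m,z); p[2]=(p[2]+np.pi)%(2*np.pi)-np.pi
        print(n,'%.2f'%d['conf'],np.round(d['extent']),np.round(p[:2],4),round(np.degrees(p[2]),1),'err %.2f'%e); draw(c,big,n,p,z,k=800/512)
cv2.imwrite('pics/'+sys.argv[1],big)
E
python3 wl.py w1.png header header_pad
```

```text
time: 4.8
ee_pos: [0.6309, -0.1058, 0.1779]
tcp_rot: [-180.0, 0.2, -6.8]
wrist_force: [-0.6, 0.1, -0.6]
opening: 0.0853
grasp_force: 0.0
t 4.80 az 0.18 shift 1.3 2.0 27.9 pos [ 0.6309 -0.1058  0.1779] rot [-179.97    0.24   -6.82] open 0.085 gf 0.0 F [-0.6  0.1 -0.6] q6 177
header 0.62 [253. 178.  36. 122.] [ 0.6468 -0.108 ] -7.3 err 0.08
header_pad 0.87 [419. 146. 127. 151.] [ 0.6342 -0.2781] -147.4 err 0.03
```

View pics/w1.png

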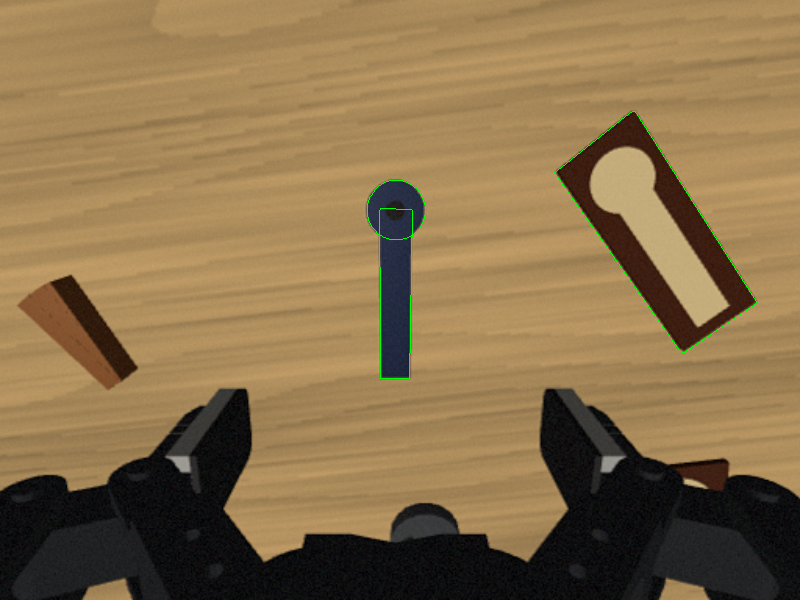

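Wrist view: header fit is tight around (395,280), and its pad is at (655,230). I'll grip the bar now.

```bash
python3 -m inch '[[[60,1.3,1,0,0,0,0.3],[60,0,0,50,0,0,0],[60,0,0,50,0,0,0],[60,0,0,45,0,0,0],[60,0,0,20,0,0,0],[60,0,0,8,0,0,0],[60,0,0,0,0,0,0]]]' 60; python3 go.py 0.632 -0.107 0.003 -7.2
```

```text
time: 5.82
ee_pos: [0.6317, -0.1101, 0.0096]
tcp_rot: [180.0, -0.1, -7.3]
wrist_force: [-0.0, 0.6, 0.2]
opening: 0.0513
grasp_force: 0.0
t 5.83 az -0.15 shift -0.1 -3.1 6.6 pos [ 0.6317 -0.1101  0.0096] rot [ 1.80e+02 -9.00e-02 -7.35e+00] open 0.051 gf 0.0 F [-0.   0.6  0.2] q6 177
```

```bash
python3 -m inch '[[[60,0,-2.5,6,0,0,0],[60,0,0,0,0,0,0],[0,0,0,0,0,0,0],[0,0,0,0,0,0,0],[0,0,0,0,0,0,0],[0,0,0,0,0,0,0],[0,0,0,-20,0,0,0],[0,0,0,-40,0,0,0]]]' 60; python3 go.py 0.6392 -0.2763 0.09 32.5
```

```text
time: 6.82
ee_pos: [0.63, -0.1072, 0.0617]
tcp_rot: [180.0, 0.2, -7.3]
wrist_force: [0.8, 0.2, -1.5]
opening: 0.0177
grasp_force: 60.1
t 6.83 az -39.83 shift -83.1 147.6 -28.3 pos [ 0.63   -0.1072  0.0617] rot [180.     0.23  -7.33] open 0.018 gf 60.1 F [ 0.8  0.2 -1.5] q6 178
```

```bash
python3 -m inch '[[[0,0,0,-20,0,0,-9.9],[0,0,0,0,0,0,-9.9],[0,0,0,0,0,0,-9.9],[0,0,0,0,0,0,-9.9],[0,-28,49,0,0,0,0],[0,-28,49,0,0,0,0],[0,-27,49,0,0,0,0],[0,0,0,0,0,0,0]]]'; python3 -m inch '[[[0,0,0,0,0,0,0]]]' >/dev/null; python3 go.py 0.6392 -0.2763 0.01 32.5; python3 wl.py w2.png header:0.075 header_pad
```

```text
time: 7.82
ee_pos: [0.6389, -0.2799, 0.0823]
tcp_rot: [180.0, 0.0, 32.0]
wrist_force: [-0.5, 0.9, -2.1]
opening: 0.0182
grasp_force: 60.3
t 7.95 az -0.26 shift -0.4 0.2 72.5 pos [ 0.6394 -0.2759  0.0825] rot [-1.7997e+02  1.0000e-02  3.2240e+01] open 0.018 gf 60.3 F [ 0.2  1.1 -2.5] q6 124
header 0.78 [253. 237.  85. 217.] [ 0.6517 -0.2675] 32.4 err 0.09
header_pad 0.79 [253. 172.  80. 140.] [ 0.6974 -0.2155] -55.9 err 0.97
```

View pics/w2.png

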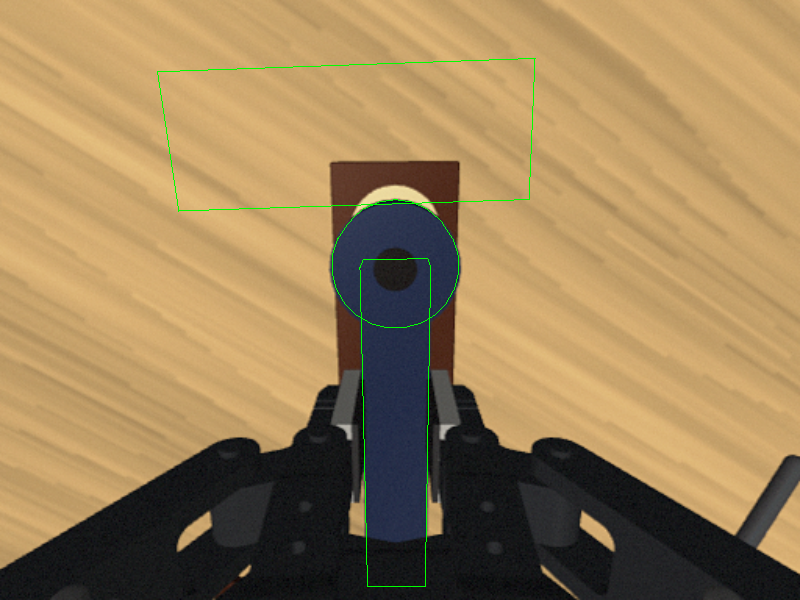

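Header is held level over the pad with its head toward the cream head at (395,190). Lowering it.

```bash
python3 -m inch '[[[0,0,0,35,0,0,0],[0,0,0,25,0,0,0],[0,0,0,10,0,0,0],[0,0,0,3,0,0,0],[0,0,0,0.5,0,0,0],[0,0,0,0,0,0,0]]]'; python3 -m inch '[[[35,0,0,0,0,0,0],[50,0,0,0,0,0,0],[60,0,0,0,0,0,0],[60,0,0,-20,0,0,0],[60,0,0,-50,0,0,0],[60,0,0,-60,0,0,0],[60,0,0,0,0,0,0],[60,0,0,0,0,0,0]]]'; python3 wl.py w3.png header:0.006 header_pad; python3 go.py 0.424 -0.1065 0.2 32
```

```text
time: 8.85
ee_pos: [0.6402, -0.2761, 0.01]
tcp_rot: [179.9, -0.1, 32.3]
wrist_force: [0.0, -0.9, -1.8]
opening: 0.0181
grasp_force: 60.3
time: 9.85
ee_pos: [0.6399, -0.276, 0.1399]
tcp_rot: [179.9, -0.0, 32.3]
wrist_force: [-1.0, 0.0, -0.3]
opening: 0.051
grasp_force: 0.0
header 0.57 [254. 192.  42. 138.] [ 0.6522 -0.2676] 32.2 err 0.04
header_pad 0.64 [253. 184.  66. 162.] [ 0.6347 -0.2779] 32.3 err 0.61
t 10.00 az 0.28 shift -92.8 -257.5 -62.5 pos [ 0.6391 -0.2756  0.1375] rot [-1.799e+02  7.000e-02  3.228e+01] open 0.051 gf 0.0 F [-0.6 -0.5 -0.5] q6 124
```

```bash
python3 -m inch '[[[70,0,0,-40,0,0,0],[70,-18.5,-51.5,-20,0,0,0],[70,-18.5,-51.5,0,0,0,0],[70,-18.5,-51.5,0,0,0,0],[70,-18.5,-51.5,0,0,0,0],[70,-18.5,-51.5,0,0,0,0],[70,0,0,0,0,0,0],[70,0,0,0,0,0,0]]]'; python3 go.py 0.424 -0.1065 0.07 32; python3 wl.py w4.png depth_stop
```

```text
time: 11.0
ee_pos: [0.4242, -0.1076, 0.1985]
tcp_rot: [180.0, -0.0, 32.3]
wrist_force: [0.7, 0.4, 0.2]
opening: 0.0599
grasp_force: 0.0
t 11.00 az 0.30 shift 0.4 -1.0 128.5 pos [ 0.4242 -0.1076  0.1985] rot [179.99  -0.    32.3 ] open 0.060 gf 0.0 F [0.7 0.4 0.2] q6 133
depth_stop 0.83 [225. 290.  69. 109.] [ 0.3069 -0.1449] 123.4 err 0.41
depth_stop 0.79 [248. 179.  44.  58.] [ 0.4238 -0.1039] 25.1 err 0.03
```

View pics/w4.png

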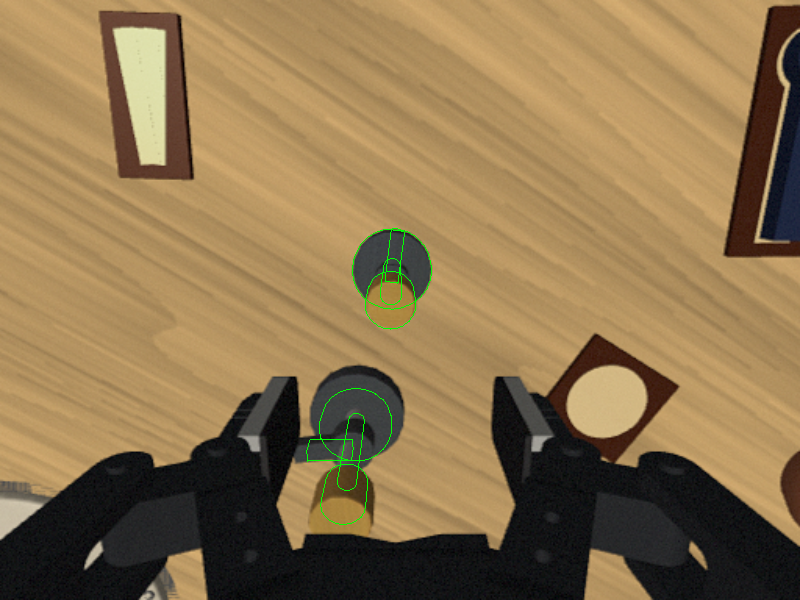

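The given model fits the stop at (392,270) with 3% error. The other, at (357,415), clearly does not fit (41%). The target is confirmed, so I'll grip the knob.

```bash
python3 -m inch '[[[70,1.7,-3,40,0,0,0],[70,0,0,50,0,0,0],[70,0,0,28,0,0,0],[70,0,0,10,0,0,0],[70,0,0,0,0,0,0],[70,0,0,0,0,0,0]]]'; python3 go.py 0.4238 -0.104 0.07 32;  python3 -m inch '[[[0,0,0,0,0,0,0],[0,0,0,0,0,0,0],[0,0,0,0,0,0,0],[0,0,0,0,0,0,0],[0,0,0,0,0,0,0],[0,0,0,-20,0,0,0],[0,0,0,-30,0,0,0],[0,0,0,0,0,0,0]]]' 60; python3 go.py 0.424 -0.298 0.08 32
```

```text
time: 11.85
ee_pos: [0.4247, -0.1044, 0.0721]
tcp_rot: [179.9, -0.1, 32.3]
wrist_force: [0.0, -1.0, 0.5]
opening: 0.0595
grasp_force: 0.0
t 11.85 az 0.26 shift -0.5 -0.8 2.1 pos [ 0.4247 -0.1044  0.0721] rot [ 1.7993e+02 -7.0000e-02  3.2260e+01] open 0.059 gf 0.0 F [ 0.  -1.   0.5] q6 134
time: 12.85
ee_pos: [0.4247, -0.1043, 0.1222]
tcp_rot: [179.9, -0.1, 32.3]
wrist_force: [0.0, 0.4, -3.2]
opening: 0.0246
grasp_force: 59.8
t 12.85 az 0.28 shift -103.2 163.9 42.2 pos [ 0.4247 -0.1043  0.1222] rot [ 1.7989e+02 -1.1000e-01  3.2280e+01] open 0.025 gf 59.8 F [ 0.   0.4 -3.2] q6 134
```

```bash
python3 -m inch '[[[0,-25.8,41,0,0,0,0],[0,-25.8,41,0,0,0,0],[0,-25.8,41,0,0,0,0],[0,-25.8,41,0,0,0,0],[0,0,0,0,0,0,0],[0,0,0,0,0,0,0]]]'; python3 go.py 0.424 -0.298 0.077 32; python3 wl.py w5.png depth_stop:0.05 stop_pad
```

```text
time: 13.6
ee_pos: [0.4235, -0.2973, 0.1193]
tcp_rot: [-179.9, 0.0, 32.2]
wrist_force: [-0.3, 0.1, -3.5]
opening: 0.0242
grasp_force: 60.4
t 13.60 az 0.24 shift 0.1 0.8 42.3 pos [ 0.4235 -0.2973  0.1193] rot [-1.7986e+02  4.0000e-02  3.2240e+01] open 0.024 gf 60.4 F [-0.3  0.1 -3.5] q6 113
depth_stop 0.91 [251. 241.  79. 133.] [ 0.4249 -0.2961] 24.1 err 0.08
depth_stop 0.66 [ 40. 201.  73.  83.] [ 0.3496 -0.1635] -79.8 err 0.03
stop_pad 0.70 [252. 170. 123.  92.] [ 0.4237 -0.2949] 0.6 err 0.85
```

View pics/w5.png

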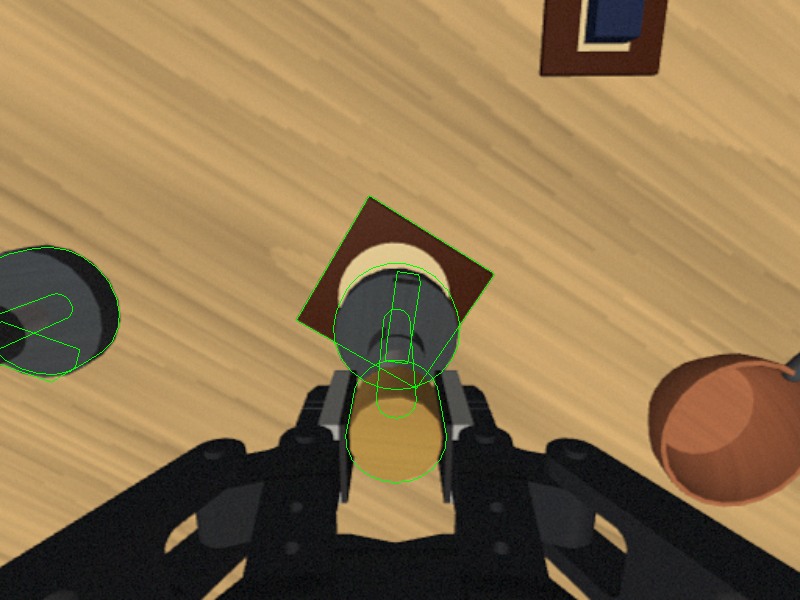

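Stop hangs upright over the disc (centres agree within 2 mm). Lowering.

```bash
python3 -m inch '[[[0,0,0,20,0,0,0],[0,0,0,12,0,0,0],[0,0,0,5,0,0,0],[0,0,0,2,0,0,0],[0,0,0,0,0,0,0],[0,0,0,0,0,0,0]]]'; python3 go.py 0.424 -0.298 0.077 32
```

```text
time: 14.5
ee_pos: [0.4243, -0.2981, 0.0823]
tcp_rot: [180.0, -0.0, 32.3]
wrist_force: [-0.7, -0.8, -2.5]
opening: 0.0241
grasp_force: 60.4
t 14.50 az 0.27 shift -0.2 -0.2 5.3 pos [ 0.4243 -0.2981  0.0823] rot [ 1.7996e+02 -2.0000e-02  3.2270e+01] open 0.024 gf 60.4 F [-0.7 -0.8 -2.5] q6 113
```

```bash
python3 -m inch '[[[0,0,0,2.5,0,0,0],[0,0,0,1,0,0,0],[0,0,0,0,0,0,0],[0,0,0,0,0,0,0]]]'; python3 go.py 0.424 -0.298 0.077 32
```

```text
time: 15.0
ee_pos: [0.4241, -0.2979, 0.0783]
tcp_rot: [-180.0, -0.0, 32.3]
wrist_force: [0.9, 1.3, -2.1]
opening: 0.0243
grasp_force: 60.4
t 15.00 az 0.27 shift -0.2 0.0 1.3 pos [ 0.4241 -0.2979  0.0783] rot [-180.     -0.     32.27] open 0.024 gf 60.4 F [ 0.9  1.3 -2.1] q6 113
```

```bash
python3 -m inch '[[[0,0,0,0.8,0,0,0],[0,0,0,0,0,0,0],[30,0,0,0,0,0,0],[50,0,0,0,0,0,0],[70,0,0,0,0,0,0],[70,0,0,0,0,0,0],[70,0,0,-40,0,0,0],[70,0,0,-60,0,0,0]]]'; python3 -m inch '[[[70,0,0,-30,0,0,0],[70,0,0,0,0,0,0]]]'; python3 wl.py w6.png depth_stop:0.006 stop_pad; python3 go.py 0.628 0.107 0.2 25.5
```

```text
time: 16.0
ee_pos: [0.4233, -0.2973, 0.1771]
tcp_rot: [-179.8, 0.1, 32.3]
wrist_force: [1.9, -2.2, 0.8]
opening: 0.0601
grasp_force: 0.0
time: 16.25
ee_pos: [0.4251, -0.2985, 0.2102]
tcp_rot: [179.8, -0.1, 32.3]
wrist_force: [0.1, -0.4, -0.4]
opening: 0.0597
grasp_force: 0.0
depth_stop 0.72 [251. 179.  46.  57.] [ 0.4239 -0.2974] 45.6 err 0.04
depth_stop 0.60 [ 60. 188. 112.  85.] [ 0.3098 -0.1363] 118.3 err 0.35
t 16.40 az 6.78 shift 358.5 -277.4 6.3 pos [ 0.4239 -0.2977  0.2063] rot [-1.7992e+02  3.0000e-02  3.2280e+01] open 0.060 gf 0.0 F [ 0.3 -0.2 -0.4] q6 113
```

```bash
python3 -m inch '[[[70,0,0,0,0,0,6.8],[70,44.8,-34.7,0,0,0,0],[70,44.8,-34.7,0,0,0,0],[70,44.8,-34.7,0,0,0,0],[70,44.8,-34.7,0,0,0,0],[70,44.8,-34.7,0,0,0,0],[70,44.8,-34.7,0,0,0,0],[70,44.8,-34.7,0,0,0,0]]]'; python3 -m inch '[[[70,44.8,-34.7,20,0,0,0],[70,0,0,20,0,0,0],[70,0,0,0,0,0,0],[70,0,0,0,0,0,0]]]'; python3 go.py 0.628 0.107 0.003 25.5; python3 wl.py w7.png small_wedge big_wedge
```

```text
time: 17.4
ee_pos: [0.6028, 0.0581, 0.2058]
tcp_rot: [-180.0, 0.1, 25.5]
wrist_force: [0.6, 0.1, 0.0]
opening: 0.0599
grasp_force: 0.0
time: 17.9
ee_pos: [0.628, 0.1063, 0.1677]
tcp_rot: [-180.0, 0.0, 25.4]
wrist_force: [0.4, 1.1, 0.5]
opening: 0.0599
grasp_force: 0.0
t 17.90 az -0.06 shift 0.2 -0.6 164.7 pos [0.628  0.1063 0.1677] rot [-1.800e+02  1.000e-02  2.544e+01] open 0.060 gf 0.0 F [0.4 1.1 0.5] q6 164
small_wedge 0.69 [252. 191.  28.  78.] [0.6276 0.1104] 26.8 err 0.05
big_wedge 0.84 [100. 106.  52. 137.] [0.6485 0.2646] 21.2 err 0.03
```

View pics/w7.png

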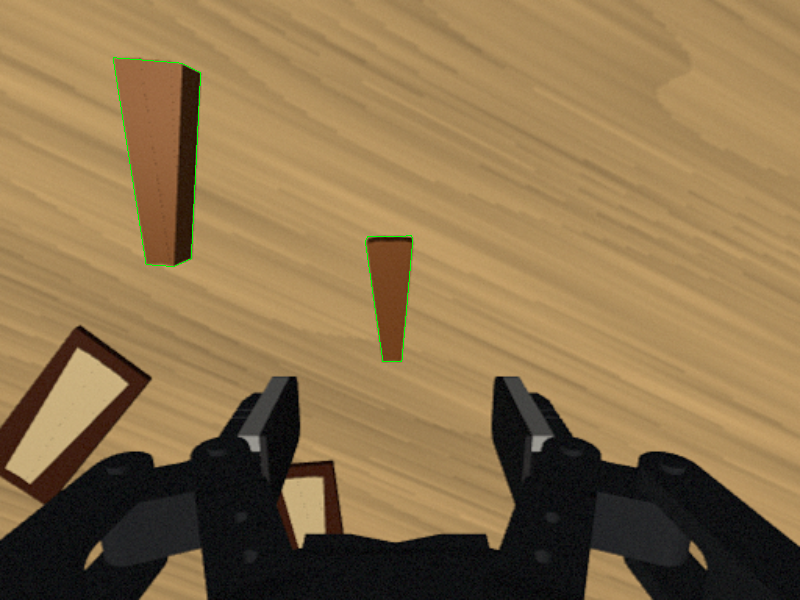

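Small wedge (390,300) and big wedge (155,160) fit tightly, both with the broad end at the top. Gripping the small wedge.

```bash
python3 -m inch '[[[60,0.7,-2.2,40,0,0,-1],[60,0,0,55,0,0,0],[60,0,0,40,0,0,0],[60,0,0,20,0,0,0],[60,0,0,6,0,0,0],[60,0,0,0,0,0,0],[60,0,0,0,0,0,0]]]' 40; python3 go.py 0.6276 0.1085 0.004 26.5;  python3 -m inch '[[[0,0,0,0,0,0,0],[0,0,0,0,0,0,0],[0,0,0,0,0,0,0],[0,0,0,0,0,0,0],[0,0,0,0,0,0,0],[0,0,0,-20,0,0,0],[0,0,0,-40,0,0,0],[0,0,0,-20,0,0,0]]]'; python3 go.py 0.444 0.089 0.08 31
```

```text
time: 18.92
ee_pos: [0.629, 0.1093, 0.0083]
tcp_rot: [180.0, -0.1, 26.5]
wrist_force: [-0.1, 0.9, 0.1]
opening: 0.0514
grasp_force: 0.0
t 18.93 az -0.03 shift -1.6 0.1 4.3 pos [0.629  0.1093 0.0083] rot [ 1.7996e+02 -1.5000e-01  2.6470e+01] open 0.051 gf 0.0 F [-0.1  0.9  0.1] q6 163
time: 19.92
ee_pos: [0.629, 0.1093, 0.0899]
tcp_rot: [179.9, -0.2, 26.5]
wrist_force: [1.0, -0.0, -1.2]
opening: 0.0224
grasp_force: 39.1
t 19.93 az -4.53 shift -169.0 -77.9 9.9 pos [0.629  0.1093 0.0899] rot [179.94  -0.19  26.47] open 0.022 gf 39.1 F [ 1.  -0.  -1.2] q6 163
```

```bash
python3 -m inch '[[[0,0,0,0,0,0,-4.5],[0,-42.2,-19.5,0,0,0,0],[0,-42.2,-19.5,0,0,0,0],[0,-42.2,-19.5,0,0,0,0],[0,-42.2,-19.5,0,0,0,0],[0,0,0,0,0,0,0],[0,0,0,0,0,0,0]]]'; python3 go.py 0.4435 0.0895 0.015 31; python3 wl.py w8.png small_wedge:0.08 small_wedge_pad
```

```text
time: 20.8
ee_pos: [0.4437, 0.0893, 0.0871]
tcp_rot: [180.0, -0.1, 31.0]
wrist_force: [-0.2, -0.5, -0.0]
opening: 0.0223
grasp_force: 39.1
t 20.80 az -0.02 shift -0.1 -0.3 72.1 pos [0.4437 0.0893 0.0871] rot [ 1.7997e+02 -8.0000e-02  3.0980e+01] open 0.022 gf 39.1 F [-0.2 -0.5 -0. ] q6 160
small_wedge 0.88 [255. 271.  67. 145.] [0.443  0.0896] 30.4 err 0.08
small_wedge_pad 0.82 [251. 195.  70.  88.] [0.4885 0.1185] 30.7 err 0.32
```

View pics/w8.png

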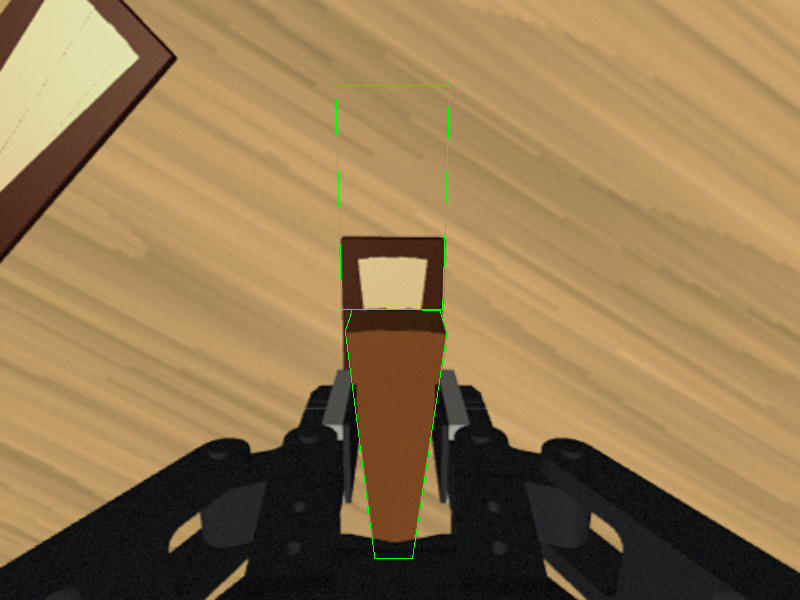

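```bash
python3 - <<'E'
from lib import *
c=viewer.camera('wrist'); p=back(c,(392.5*.64,237*.64),.006); a=np.radians(31)
print(p,'centre',p-.049*np.array([np.cos(a),np.sin(a),0]),'origin',p-.037*np.array([np.cos(a),np.sin(a),0]))
E
```

```text
[0.47590303 0.11019593 0.006     ] centre [0.43390184 0.08495906 0.006     ] origin [0.44418784 0.09113952 0.006     ]
```

```bash
python3 -m inch '[[[0,1.5,-0.5,35,0,0,0],[0,0,0,25,0,0,0],[0,0,0,10,0,0,0],[0,0,0,3,0,0,0],[0,0,0,0.5,0,0,0],[0,0,0,0,0,0,0],[0,0,0,0,0,0,0]]]'; python3 -m inch '[[[30,0,0,0,0,0,0],[45,0,0,0,0,0,0],[60,0,0,0,0,0,0],[60,0,0,-20,0,0,0],[60,0,0,-50,0,0,0],[60,0,0,-60,0,0,0],[60,0,0,-20,0,0,0],[60,0,0,0,0,0,0]]]'; python3 wl.py w9.png small_wedge:0.006 big_wedge_pad; python3 go.py 0.649 0.263 0.2 21
```

```text
time: 21.88
ee_pos: [0.4446, 0.0904, 0.0135]
tcp_rot: [180.0, -0.1, 31.0]
wrist_force: [0.9, -0.3, 1.6]
opening: 0.0226
grasp_force: 39.3
time: 22.88
ee_pos: [0.4449, 0.0905, 0.1644]
tcp_rot: [179.9, -0.2, 31.0]
wrist_force: [-0.2, -0.3, 1.0]
opening: 0.0512
grasp_force: 0.0
small_wedge 0.86 [254. 197.  29.  80.] [0.4435 0.0909] 30.3 err 0.04
big_wedge_pad 0.62 [ 81.  80. 138. 154.] [0.4367 0.2738] -16.6 err 0.04
t 23.02 az 9.98 shift 253.7 -87.6 -38.6 pos [0.4436 0.0903 0.1614] rot [-1.7996e+02  1.1000e-01  3.0980e+01] open 0.051 gf 0.0 F [-0.4 -0.2 -1. ] q6 161
```

```bash
python3 -m inch '[[[60,0,0,-20,0,0,-10.6],[60,0,0,-20,0,0,-10.6],[60,0,0,0,0,0,-10.6],[60,0,0,0,0,0,-10.6],[60,0,0,0,0,0,-10.6],[60,0,0,0,0,0,-10.6],[60,0,0,0,0,0,-10.6],[60,0,0,0,0,0,-10.6]]]';python3 -m inch '[[[60,0,0,0,0,0,-10.6],[60,0,0,0,0,0,-10.6],[60,0,0,0,0,0,-10.6],[60,0,0,0,0,0,-10.6],[60,0,0,0,0,0,-10.6],[60,0,0,0,0,0,-10.6],[60,0,0,0,0,0,-10.6],[60,0,0,0,0,0,-10.6]]]'; python3 -m inch '[[[60,0,0,0,0,0,0]]]' >/dev/null; python3 go.py 0.649 0.263 0.17 21
```

```text
time: 24.02
ee_pos: [0.4436, 0.0903, 0.2013]
tcp_rot: [-179.9, -0.0, 116.1]
wrist_force: [-0.5, 0.3, 0.4]
opening: 0.0515
grasp_force: 0.0
time: 25.02
ee_pos: [0.4436, 0.0902, 0.2013]
tcp_rot: [180.0, -0.1, -159.1]
wrist_force: [-0.6, -0.2, -0.3]
opening: 0.0514
grasp_force: 0.0
t 25.15 az -0.50 shift -253.6 87.7 31.6 pos [0.4436 0.0903 0.2016] rot [ 1.7998e+02 -1.3000e-01 -1.5950e+02] open 0.051 gf 0.0 F [-0.3  0.2  0.4] q6 -9
```

```bash
python3 -m inch '[[[70,-50.7,17.5,0,0,0,-0.6],[70,-50.7,17.5,0,0,0,0],[70,-50.7,17.5,0,0,0,0],[70,-50.7,17.5,10,0,0,0],[70,-50.7,17.5,20,0,0,0],[70,0,0,0,0,0,0],[70,0,0,0,0,0,0]]]'; python3 go.py 0.649 0.263 0.004 21; python3 wl.py w10.png big_wedge
```

```text
time: 26.02
ee_pos: [0.6488, 0.2629, 0.172]
tcp_rot: [-180.0, -0.1, -159.0]
wrist_force: [0.2, 0.2, 0.9]
opening: 0.0596
grasp_force: 0.0
t 26.02 az 0.02 shift -0.2 0.1 168.0 pos [0.6488 0.2629 0.172 ] rot [-1.7999e+02 -1.1000e-01 -1.5898e+02] open 0.060 gf 0.0 F [0.2 0.2 0.9] q6 1
big_wedge 0.95 [383. 226.  66. 112.] [0.6279 0.3931] -169.6 err 0.06
big_wedge 0.66 [322.  25.  85.  49.] [0.4839 0.2497] 77.6 err 0.05
```

View pics/w10.png

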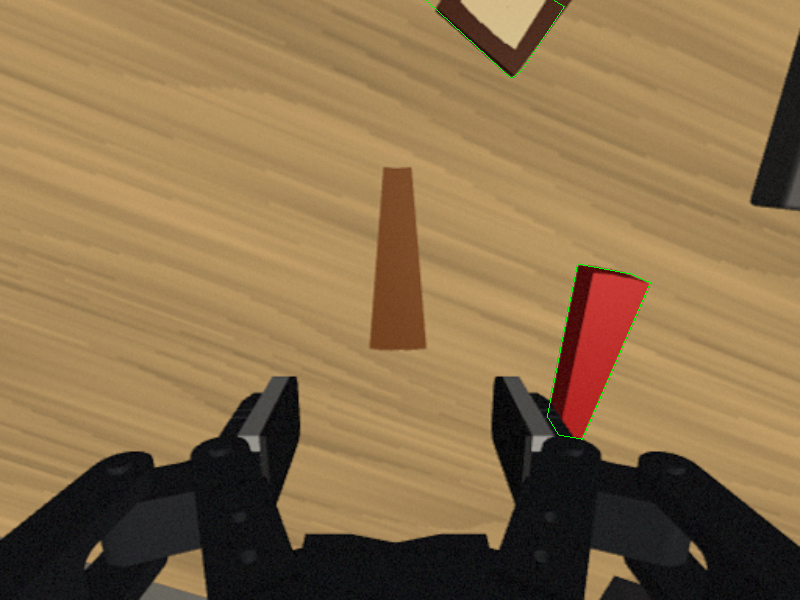

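Brown wedge is centred at (398,260). The outlined ones are the red look-alike (600,350) and a pad corner, so I ignore them and grip the brown one.

```bash
python3 -m inch '[[[70,0,0.8,45,0,0,0],[70,0,0,55,0,0,0],[70,0,0,40,0,0,0],[70,0,0,20,0,0,0],[70,0,0,6,0,0,0],[70,0,0,0,0,0,0],[70,0,0,0,0,0,0]]]' 40; python3 go.py 0.649 0.263 0.004 21;  python3 -m inch '[[[0,0,0,0,0,0,0],[0,0,0,0,0,0,0],[0,0,0,0,0,0,0],[0,0,0,0,0,0,0],[0,0,0,0,0,0,0],[0,0,0,-20,0,0,0],[0,0,0,-40,0,0,0],[0,0,0,-20,0,0,0]]]'; python3 go.py 0.454 0.267 0.08 -16.5
```

```text
time: 27.0
ee_pos: [0.6499, 0.2642, 0.009]
tcp_rot: [180.0, 0.2, -158.8]
wrist_force: [-0.1, -0.0, 0.1]
opening: 0.0598
grasp_force: 0.0
t 27.00 az 0.16 shift 1.3 -0.8 5.0 pos [0.6499 0.2642 0.009 ] rot [ 1.8000e+02  1.6000e-01 -1.5884e+02] open 0.060 gf 0.0 F [-0.1 -0.   0.1] q6 1
time: 28.0
ee_pos: [0.6498, 0.2641, 0.0903]
tcp_rot: [180.0, 0.2, -158.8]
wrist_force: [-0.2, 0.8, -1.7]
opening: 0.0291
grasp_force: 39.6
t 28.00 az 37.67 shift 188.6 -52.9 10.3 pos [0.6498 0.2641 0.0903] rot [ 180.      0.19 -158.83] open 0.029 gf 39.6 F [-0.2  0.8 -1.7] q6 1
```

```bash
python3 -m inch '[[[0,0,0,0,0,0,9.4],[0,0,0,0,0,0,9.4],[0,0,0,0,0,0,9.4],[0,0,0,0,0,0,9.4],[0,47.1,-13.2,0,0,0,0],[0,47.1,-13.2,0,0,0,0],[0,47.1,-13.2,0,0,0,0],[0,47.1,-13.2,0,0,0,0]]]'; python3 -m inch '[[[0,0,0,0,0,0,0],[0,0,0,0,0,0,0]]]' >/dev/null; python3 go.py 0.4543 0.2674 0.014 -16.5; python3 wl.py w11.png big_wedge:0.08
```

```text
time: 29.0
ee_pos: [0.4518, 0.2663, 0.0872]
tcp_rot: [180.0, 0.0, 163.6]
wrist_force: [0.8, 0.5, -0.8]
opening: 0.0292
grasp_force: 39.6
t 29.25 az 0.09 shift -0.2 0.8 73.6 pos [0.4539 0.2667 0.0876] rot [1.7995e+02 6.0000e-02 1.6359e+02] open 0.029 gf 39.7 F [ 0.7  0.6 -1.1] q6 47
big_wedge 0.97 [456. 325.  44.  38.] [0.4972 0.3982] 12.9 err 1.00
big_wedge 0.69 [253. 225.  68. 248.] [0.4536 0.2657] -16.5 err 0.02
```

View pics/w11.png

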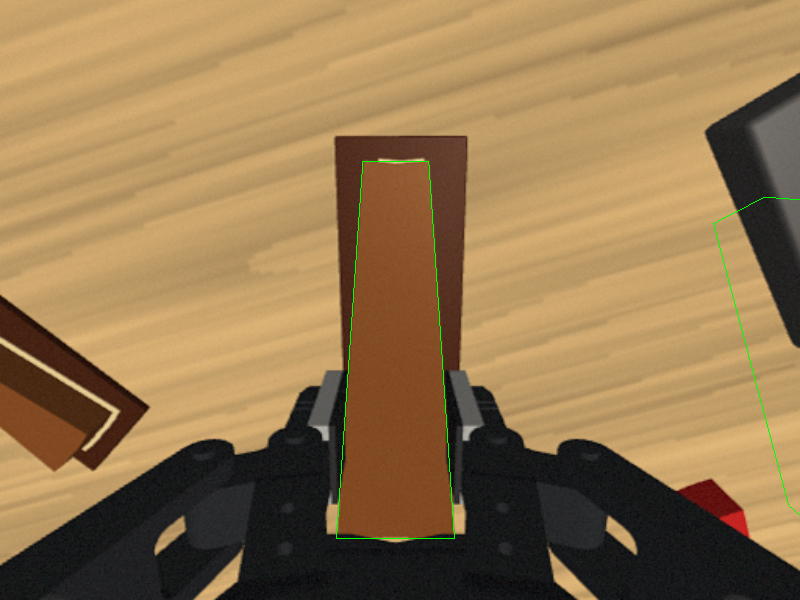

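```bash
python3 - <<'E'
from lib import *
c=viewer.camera('wrist'); p=back(c,(401*.64,137*.64),.006); a=np.radians(-16.5); u=np.array([np.cos(a),np.sin(a),0])
print(p,'centre',p+.067*u,'origin',p+.085*u)
E
```

```text
[0.37421637 0.29199832 0.006     ] centre [0.43845729 0.27296929 0.006     ] origin [0.45571605 0.26785701 0.006     ]
```

```bash
python3 -m inch '[[[0,-1.2,2,35,0,0,0],[0,0,0,25,0,0,0],[0,0,0,10,0,0,0],[0,0,0,3,0,0,0],[0,0,0,0.5,0,0,0],[0,0,0,0,0,0,0],[0,0,0,0,0,0,0]]]'; python3 -m inch '[[[38,0,0,0,0,0,0],[50,0,0,0,0,0,0],[60,0,0,0,0,0,0],[60,0,0,-20,0,0,0],[60,0,0,-50,0,0,0],[60,0,0,-60,0,0,0],[60,0,0,-20,0,0,0],[60,0,0,0,0,0,0]]]'; python3 wl.py w12.png big_wedge:0.006 big_wedge_pad; python3 - <<'E'
from lib import *
c=viewer.camera('top'); cv2.imwrite('pics/end.png',cv2.resize(c['pixels'][120:260,100:350,::-1],(800,448),interpolation=cv2.INTER_CUBIC))
E
```

```text
time: 30.28
ee_pos: [0.4554, 0.2682, 0.0141]
tcp_rot: [180.0, 0.0, 163.6]
wrist_force: [1.1, 0.0, -1.1]
opening: 0.0289
grasp_force: 39.6
time: 31.28
ee_pos: [0.4558, 0.2685, 0.1651]
tcp_rot: [179.9, 0.1, 163.6]
wrist_force: [-0.2, -0.6, -0.7]
opening: 0.0513
grasp_force: 0.0
big_wedge 0.78 [408. 310.  62. 100.] [0.5603 0.3836] 3.6 err 0.87
big_wedge 0.57 [253. 168.  37. 128.] [0.455 0.267] -16.4 err 0.03
big_wedge_pad 0.62 [254. 158.  62. 136.] [0.3798 0.2894] 163.9 err 0.86
```

View pics/w12.png

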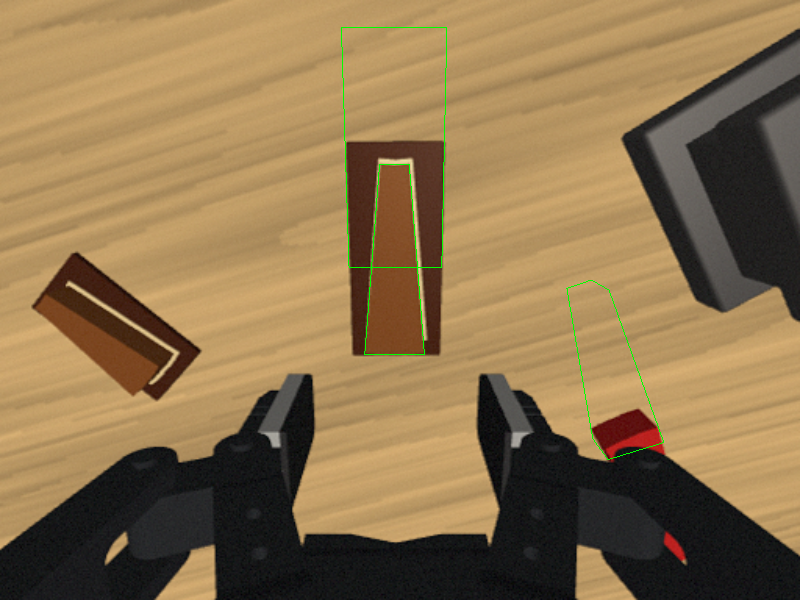

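View pics/end.png

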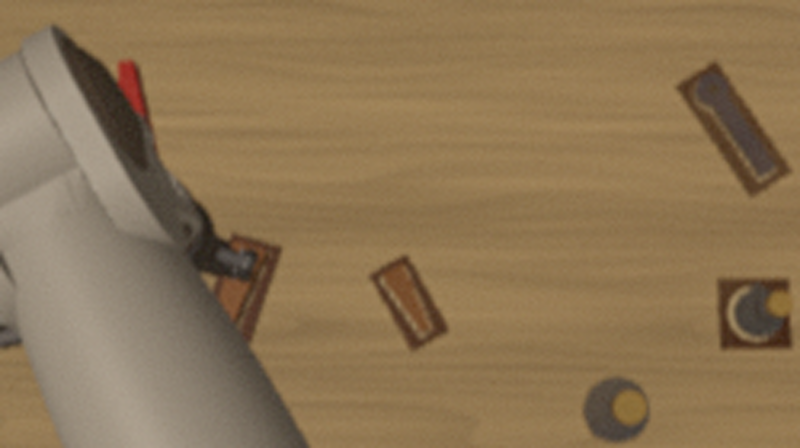

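All four lie in their outlines. The stop's offset on its disc in the top view looks like perspective, so I'll check it with a fit before handing in.

```bash
python3 - <<'E'
from lib import *
ok=False
for n in('top','side'):
    c=viewer.camera(n)
    for d in finder.outline_of(n,'depth_stop'):
        p,e=fit(c,'depth_stop',d['pixels']); print(n,p,e)
        if e<.2 and np.hypot(p[0]-.4243,p[1]+.2972)<.007: ok=True
print(ok, bot.get_obs()['time'])
if ok: print(bot.job_done())
E
```

```text
top [ 0.42352879 -0.30193825  2.0064311 ] 0.11476745287486974
top [ 0.31416582 -0.1377742  -0.77529469] 0.32297989259398024
side [ 0.32212991 -0.14523614  2.84605088] 0.438016693163752
side [ 0.4263265  -0.31403459  0.66913242] 0.13187152997399676
True 31.675
the job is handed in; nothing more can be done
None
```

The nail header, both oak wedges and the smaller depth stop are set on their pads and released, and the job was handed in at about 32 s; the close-up wrist view put each within about 3 mm of its outline, but the final stop check varied: the top camera put it about 5 mm off and the side camera about 17 mm off (outside the 12 mm limit), and I handed in on the close-up and top readings, with no verdict shown.

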